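# Lock the wire guard onto the hot-shop bench lamp

### The arm

A 7-joint arm with a two-finger parallel gripper is mounted at the origin on the work surface. World frame = base frame: x ahead of the robot, y to its left, z up, the work surface at z = 0. Lengths are in m, angles in rad, forces in N, time in s.
With the tool pointing down it reaches from about 0.4 to 0.9 m from the base axis. Payload 5.5 kg.
Tool frame: the origin (TCP) lies between the finger pads; the fingertips stand 25 mm ahead of it and the grasp point (between the pads) lies 6 mm ahead of it; x points along the fingers, y is the direction in which the jaws open and shut, and the axes are right-handed (so a half turn about x gives the same grasp; the last joint's range is limited). The gripper opens to 85 mm and grips with 20 to 120 N. Pads are 22 mm wide; open, the fingers measure 114 mm over their backs; the gripper's body (76 mm by 85 mm) begins 54 mm behind the grasp point. The pads swing forward as they close: fully open they stand 13 mm farther back than shut.
Start: joints at [-0.907, 0.501, -0.427, 1.55, 0.221, 1.138, -0.21], TCP at [0.254, 0.599, 0.256] pointing down, gripper open.
Joint ranges: [-2.88, 2.88], [-0.31, 2.03], [-1.54, 1.56], [0.2, 2.42], [-1.41, 4.55], [0.19, 2.02], [-2.57, 2.57]. Speed limits (rad/s): [2.57, 2.57, 3.14, 3.14, 3.14, 3.14, 3.14].

### API

Orientations are given as [roll, pitch, yaw] about the fixed x, y, z axes, in that order (R = Rz(yaw) Ry(pitch) Rx(roll)).
In Python, from plant import state, camera, camera_params, job_done, boxes_of, cut_out gives the robot as it stands. The module is installed in compiled form; this text tells all that it offers.
- The arm moves only by the tool servo_tool, never from a script. Its argument "rows" is a list of rows, each a list of 7 numbers: the finger opening in cm, from 0 to 8.54, then the shift along the world's x, y, z in cm, then the turn, a rotation vector about the world's x, y, z in rad. In form: [[claw, x, y, z, ax, ay, az], ...]. A call has 1 to 10 rows; each row shifts and turns the commanded pose from where the row before left it; what a row does not reach is not made up. A row lasts 1/10 s, in which the tool goes at most 50 mm and 8.59 degrees, less where a joint would pass 70% of its speed; a pose out of reach is approached as far as the arm can. A call with a gripper value outside its range is refused whole. The fingers move at their own pace and stop on an object; "newtons" is the grip in N (left out, the last holds). Time passes only in rows, so rows that do not move let the fingers close. It gives the time, the measured TCP pose, the force and the opening at its end, in the units of the state.
- state(): the state, without advancing time (a new reading comes with each control period).
- camera(name): name is "side" or "top" or "wrist"; returns (picture, depth): 400x640x3 uint8, red, green, blue; 400x640 float32, m along the optical axis (not along the pixel's ray), 0 where there is no reading.
- camera_params(name): a dict with "fx", "fy", "cx", "cy" (pixels), "rvec" (rotation vector, rad) and "tvec" (3), from world to camera coordinates, as OpenCV has them. Camera axes: x right, y down, z forward; pixel columns grow to the right and rows downward; lengths in m; the calibration is good to about 2 mm. A picture is of the moment at which its call begins: read the wrist's pose just before it. camera_params takes no time and is no camera call; for the wrist camera it gives the pose at the moment of the call.
- job_done(): hands the job in, once; it reports no verdict.
Trained networks look in the newest picture that a camera, given by its name, has taken for a name from the list of things; names that differ only in an ending like _2 or _b are one class to them, and where a whole thing is asked for, a point or a joint stands for the part that bears it (a point fixed in the world has none). Each returns a list of dicts, best first, with "p" (0 to 1); they miss things now and then, are a little off and sometimes report something else, mostly with a low value. They report only what shows in the picture. A call takes as long as a camera call.
- boxes_of(camera, thing): "pixel" ([column, row] in pixels, amid what is visible of it).
- cut_out(camera, thing): "pixels" (400x640 bool, what is visible of it) and "pixel" ([column, row] in pixels, amid what is visible of it).
The state is a dict: "time": time; "joints": joint angles; "qvel": joint speeds; "tau": joint torques, N m; "ee_pos": TCP position; "orientation": TCP orientation; "ft_force": force on the tool from outside, world axes, zero at the start; "wrist_torque": the same for the moment, N m; "gripper_width": finger opening in m.
Only numpy, scipy, OpenCV 4.12 (cv2) and the standard library are available. Lean on these libraries where they do the work, as an engineer would, in place of code of your own. Each camera call takes 0.05 s, during which the arm holds its last target. There are 200 camera calls.

### The job

Put the yellow wire guard back on the bench lamp: lower it over the glass so that its three red lugs go down through the gaps between the yellow bayonet hooks, then turn it clockwise (seen from above) until the lugs drop into their locking notches. Leave it fully home, level and let go; be gentle with the lamp glass and leave the other things on the bench where they are.

Things in the scene. Friction and masses are not known exactly. Their poses are not given: they have to be found in the camera images.
- guard_mid (a point): Loose wire guard, 131 mm high, about 0.35 kg, upright at the start. Point on its axis half-way up (65 mm above the underside), z up. Foot: yellow ring, radius 46.5 to 52 mm, 10 mm high, with three red lugs out to radius 64 mm at 0, 120 and 240 degrees about z from its x axis, alike: any lug may go in any gap. Six wire ribs rise to a crown disc of radius 21 mm, its top 26 mm above this point.
- guard_grip (a point): Finger grip on top of the guard: a flat yellow plate 58 mm long (guard's x), 12 mm thick (y), 40 mm high, standing on the crown disc. This point is in its middle, on the guard's axis, 50 mm above guard_mid, 24 mm above the disc and 16 mm below the plate's top: pinch it here across its thickness, from above.
- guard_lug (a point): One of the guard's three red lugs: 14 mm wide, 7 mm thick, from radius 52 to 64 mm; the point is on its underside, 58 mm out along the guard's x axis. The lugs' undersides are flush with the ring's.
- lamp_seat (a point): Round grey lamp fixed to the bench, 160 mm across, glass up. Point on its axis 40 mm above the bench, at the level of the bayonet seat on which the lugs slide, z up. Collar wall: inner radius 67 mm, 15 mm above the seat. Three yellow hook lips reach in to radius 55.5 mm, underside 11 mm and top 15 mm above the seat. Guard_mid is 65 mm above this point on the seat, 58 mm when locked.
- lamp_gap (a point): Middle of one of the three alike entry gaps between the hook lips, at seat level, 60 mm out along the lamp's x axis (the others at 120 and 240 degrees). Here a lug goes straight down to the seat; its centre may be up to 17 degrees off. Inside, an aluminium spigot of radius 44.5 mm, coned at its top (20 to 28 mm above the seat), centres the guard's ring.
- lamp_notch (a point): Middle of the floor of one locking notch, under a lip, 58 degrees clockwise from above (negative about z) of its gap; one per gap. It is 7 mm lower than the seat and 25 degrees wide. A lug slides on the seat under the lip and drops in by the guard's weight or light pressure; a stop wall at the notch's far end halts it about 63 degrees from the gap.
- lamp_glass: Clear glass dome of the lamp, fragile, radius 38 mm, from 68 to 110 mm above the bench. The origin is on the lamp's axis at bench height.
- screwdriver_grip (a point): Bystander: screwdriver lying on the bench; point in its handle.
- bulb_carton_mid (a point): Bystander: cardboard bulb carton 75 x 75 x 110 mm; its centre.
- iron_stand_mid (a point): Bystander: rusty cast iron stand, radius 55 mm, 118 mm high; its centre.
- wax_tin_mid (a point): Bystander: round jar, radius 36 mm, 75 mm high; its centre.
- paddle_mid (a point): Bystander: graphite paddle, blade 150 x 90 mm along its +x, wooden handle along -x, 26 mm thick; point where handle and blade join.
- jacks_mid (a point): Bystander: steel glass-blower's jacks lying flat, 290 mm long, along its x; a point about half-way along.

How it is judged:
By the outcome, as a careful person would: the job done as asked, in the order asked, and still so for the second after the job is handed in, with the robot touching nothing.
It also fails if it takes over 48 s, if anything falls off the work surface, if the arm or the gripper's body presses on something with over 40 N, if the wrist force passes 120 N, or if a joint passes its speed limit or range.

## Working session

There is one attempt and no reset: what is moved stays moved. The work goes in short steps, Python scripts to look and compute and a tool call to move; the robot and the scene stay as the last step left them, time stands still between calls to the robot, and variables do not carry over. Pictures are saved under pics/ and viewed, about 8 in all and at most 12, crops included, and the job is handed in when it is done.

Besides the shell and the picture viewer there is one more tool, called after "Request:" in YAML: its name, and indented under it one key for each argument. servo_tool: Moves the arm, as the interface text tells. Its arguments: {"type":"object","properties":{"rows":{"type":"array","items":{"type":"array","items":{"type":"number"}}},"newtons":{"type":"number"}},"required":["rows"]}

```bash
mkdir -p pics
cat > h.py <<'E'
import numpy as np, cv2
from plant import *
def RT(n):
    P=camera_params(n); return P,cv2.Rodrigues(np.array(P["rvec"],float))[0],np.array(P["tvec"],float).ravel()
def cloud(d,n,PR=None):
    P,R,t=PR or RT(n); v,u=np.mgrid[0:400,0:640]
    c=np.stack([(u-P["cx"])/P["fx"]*d,(v-P["cy"])/P["fy"]*d,d],-1)
    return (c-t)@R
def proj(p,n):
    P,R,t=RT(n); c=R@np.array(p)+t; return P["fx"]*c[0]/c[2]+P["cx"],P["fy"]*c[1]/c[2]+P["cy"]
def save(n,img): cv2.imwrite("pics/"+n,img[:,:,::-1])
E
python3 - <<'E'
from h import *
for n in("top","side"):
    im,d=camera(n); save(n+"0.png",im); W=cloud(d,n); np.savez(n+"0.npz",im=im,d=d,W=W)
    print(n,camera_params(n))
    for th in("guard_mid","guard_grip","guard_lug","lamp_seat","lamp_gap","lamp_notch","lamp_glass"):
        for r in boxes_of(n,th)[:4]:
            u,v=np.round(r["pixel"]).astype(int); print(th,round(r["p"],2),u,v,W[v,u].round(3))
print(state())
E
```

```text
top {'fx': 423.7586610054422, 'fy': 423.7586610054422, 'cx': 320.2336370407092, 'cy': 194.39665507547195, 'rvec': array([ 2.12597519, -2.17959025,  0.15016756]), 'tvec': array([0.03959224, 0.59370331, 1.45945797])}
guard_mid 0.65 258 206 [0.551 0.236 0.105]
guard_mid 0.41 374 198 [ 0.568 -0.156  0.11 ]
guard_grip 0.67 263 207 [0.549 0.22  0.095]
guard_lug 0.91 263 206 [0.551 0.219 0.102]
lamp_seat 0.82 374 201 [ 0.558 -0.155  0.111]
lamp_gap 0.93 371 198 [ 0.568 -0.145  0.112]
lamp_gap 0.32 264 207 [0.549 0.217 0.093]
lamp_notch 0.92 371 195 [ 0.579 -0.146  0.111]
lamp_notch 0.4 320 158 [0.71  0.023 0.112]
lamp_glass 0.62 376 198 [ 0.568 -0.162  0.112]
side {'fx': 512.4442346592951, 'fy': 512.4442346592951, 'cx': 312.0545708828354, 'cy': 198.63406809324917, 'rvec': array([ 2.06808951, -0.64340249,  0.34613489]), 'tvec': array([-0.47882158,  0.28640111,  1.23119177])}
guard_mid 0.77 264 190 [ 0.592  0.301 -0.003]
guard_mid 0.66 346 263 [ 0.543 -0.209  0.055]
guard_lug 0.64 267 188 [0.586 0.268 0.024]
guard_lug 0.23 343 254 [ 0.55  -0.186  0.066]
lamp_seat 0.59 344 258 [ 0.553 -0.188  
[... 168 characters left out ...]
 [ 0.562 -0.183  0.099]
{'time': 0.8, 'joints': array([-0.90679818,  0.50084288, -0.42699754,  1.55039978,  0.22079094,
        1.13828393, -0.2103087 ]), 'qvel': array([ 0.00075147,  0.00082631, -0.00028039,  0.00078343,  0.00014719,
        0.00096572,  0.0002857 ]), 'tau': array([ 1.43985476e-04, -5.69309592e+01, -5.80916539e+00, -2.81318253e+01,
        1.28193735e-02,  2.00350492e-03, -2.47689911e-05]), 'ee_pos': array([0.25356885, 0.59851042, 0.25634538]), 'orientation': array([1.92165965, 1.57070554, 1.52087584]), 'ft_force': array([-0.23920219,  0.1371781 ,  0.02614088]), 'wrist_torque': array([-9.01104835e-05, -4.58329087e-03, -5.00633241e-03]), 'gripper_width': 0.08548726600218035}
```

Run:
```python
from h import *
a=cv2.resize(np.load("top0.npz")["im"][110:290,190:450],None,fx=3,fy=3,interpolation=cv2.INTER_CUBIC)
save("c0.png",a)
```

```text
(no output)
```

View pics/c0.png

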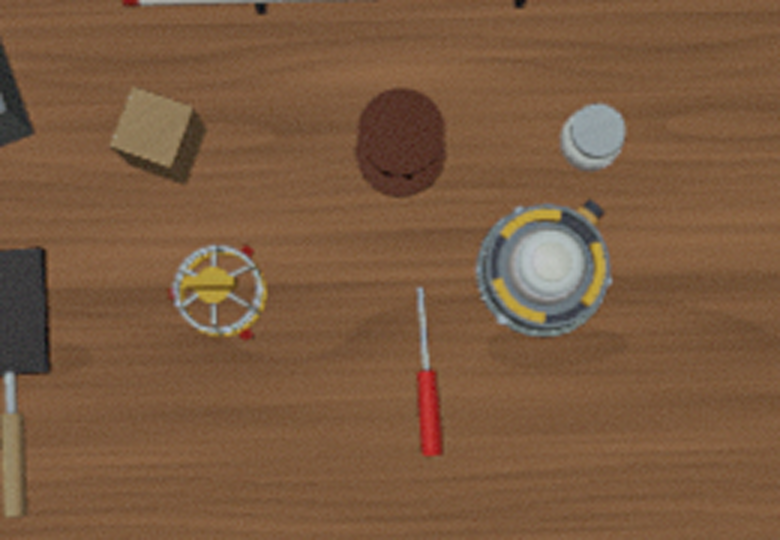

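View pics/side0.png

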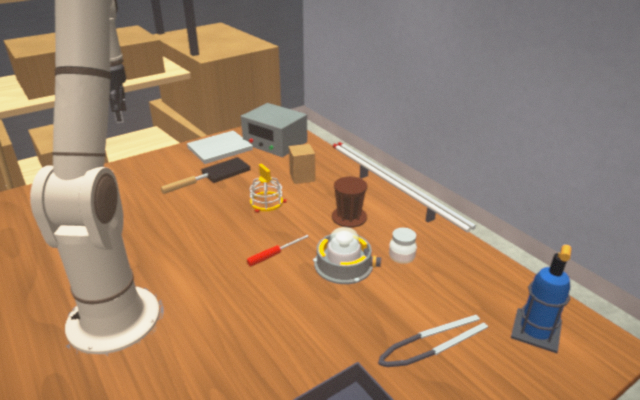

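The top crop shows the guard at about pixel (263,207), with its plate roughly along world y. Its red lugs are at the left, upper right and lower right. The lamp is at about (372,200), with gaps at upper right, lower right and left, and nothing tall stands between the two. Next I'll measure both coarsely.

```bash
cat >> h.py <<'E'
def masks(im):
    h=cv2.cvtColor(im,cv2.COLOR_RGB2HSV); H,S,V=[h[...,i].astype(int) for i in range(3)]
    return (H>18)&(H<33)&(S>140)&(V>110), ((H<6)|(H>172))&(S>140)&(V>70)
def onplane(uv,z,n,PR=None):
    P,R,t=PR or RT(n); uv=np.atleast_2d(uv)
    r=np.c_[(uv[:,0]-P["cx"])/P["fx"],(uv[:,1]-P["cy"])/P["fy"],np.ones(len(uv))]@R; c=-R.T@t
    return c+r*((z-c[2])/r[:,2])[:,None]
def circ(p):
    A=np.c_[2*p[:,:2],np.ones(len(p))]; s=np.linalg.lstsq(A,(p[:,:2]**2).sum(1),rcond=None)[0]
    return s[:2],np.sqrt(s[2]+s[:2]@s[:2])
E
python3 - <<'E'
from h import *
f=np.load("top0.npz"); im,W=f["im"],f["W"]; Y,R=masks(im)
v,u=np.mgrid[0:400,0:640]
G=(abs(u-263)<22)&(abs(v-207)<22); L=(abs(u-372)<26)&(abs(v-200)<26)
uv=lambda m:np.c_[u[m],v[m]]
p=onplane(uv(G&R),.005,"top"); 
_,lab,c=cv2.kmeans(p[:,:2].astype(np.float32),3,None,(3,50,1e-5),5,0)
print("lugs",len(p),c); cc=circ(c); print(cc, np.degrees(np.arctan2(*(c-cc[0]).T[::-1])))
for z in (.118,):
  m=G&Y&(W[...,2]>.1); print("tall yellow",m.sum(),W[m].mean(0),W[m][:,2].max())
p=onplane(uv(L&Y),.055,"top"); cc=circ(p); print("hooks",len(p),cc)
a=np.degrees(np.arctan2(*(p[:,:2]-cc[0]).T[::-1])); print(np.histogram(a,36,(-180,180))[0])
print("hook3 phase",np.degrees(np.angle(np.exp(3j*np.radians(a)).mean()))/3, "W",W[L&Y].mean(0))
m=L&(W[...,2]>.085)&(W[...,2]<.12); print("glass",W[m].mean(0))
E
```

```text
lugs 18 [[0.50651044 0.20127991]
 [0.6087483  0.19921556]
 [0.5527358  0.28985113]]
(array([0.55824274, 0.2306289 ]), np.float64(0.059477650430094384)) [-150.43270851  -31.88068589   95.31252221]
tall yellow 76 [0.55199188 0.22357292 0.16303158] 1.5262285842202827
hooks 181 (array([ 0.57536253, -0.15593219]), np.float64(0.061067308490567476))
[ 0  0  0  0  7  9  7  9  9  9  8  4  1  0  1  0  6  9 10 10  7  8  8  2
  0  0  0  0  4  8  7  8  9  8  9  4]
hook3 phase 18.355176458425742 W [ 0.57500491 -0.15764618  0.06199902]
glass [ 0.57325861 -0.15517347  0.10357196]
```

Run:
```python
from h import *
from scipy.spatial.transform import Rotation as Ro
s=state(); R=Ro.from_euler("xyz",s["orientation"]).as_matrix(); print(R.round(3)); print("jaw deg",np.degrees(np.arctan2(R[1,1],R[0,1])))
P,Rc,t=RT("wrist"); print("cam pos",-Rc.T@t,Rc.round(2), P["fx"])
```

```text
[[ 0.     0.39   0.921]
 [ 0.     0.921 -0.39 ]
 [-1.     0.    -0.   ]]
jaw deg 67.03677942052711
cam pos [0.17872058 0.6296608  0.37280008] [[ 0.39  0.92 -0.  ]
 [ 0.87 -0.37  0.32]
 [ 0.29 -0.12 -0.95]] 338.45541826138873
```

Request:
servo_tool:
  rows:
    - [8.5, 3.0, -3.7, 0, 0, 0, -0.115]
    - [8.5, 3.0, -3.7, 0, 0, 0, -0.115]
    - [8.5, 3.0, -3.7, 0, 0, 0, -0.115]
    - [8.5, 3.0, -3.7, 0, 0, 0, -0.115]
    - [8.5, 3.0, -3.7, 0, 0, 0, -0.115]
    - [8.5, 3.0, -3.7, 0, 0, 0, -0.115]
    - [8.5, 3.0, -3.7, 0, 0, 0, -0.115]
    - [8.5, 3.0, -3.7, 0, 0, 0, -0.115]
    - [8.5, 3.0, -3.7, 0, 0, 0, -0.115]
    - [8.5, 3.0, -3.7, 0, 0, 0, -0.115]

```text
time: 1.8
ee_pos: [0.5546, 0.227, 0.2567]
orientation: [2.077, 1.57, 0.522]
ft_force: [0.8, 0.0, -0.3]
gripper_width: 0.085
```

Request:
servo_tool:
  rows:
    - [8.5, 0, 0, 0, 0, 0, 0]
    - [8.5, 0, 0, 0, 0, 0, 0]

```text
time: 2.0
ee_pos: [0.5544, 0.2269, 0.2563]
orientation: [0.539, 1.571, -1.015]
ft_force: [0.2, 0.4, 0.0]
gripper_width: 0.0848
```

```bash
cat >> h.py <<'E'
from scipy.spatial.transform import Rotation as Ro
def pose():
    s=state(); R=Ro.from_euler("xyz",s["orientation"]).as_matrix()
    print("t",round(s["time"],2),"tcp",s["ee_pos"].round(4),"jaw",np.degrees(np.arctan2(R[1,1],R[0,1])).round(2),"tilt",R[:2,0].round(3),"F",s["ft_force"].round(1),"M",s["wrist_torque"].round(2),"w",s["gripper_width"].round(4),"q",s["joints"].round(2)); return s
E
python3 - <<'E'
from h import *
pose(); PR=RT("wrist"); im,d=camera("wrist"); W=cloud(d,"wrist",PR); np.savez("w1.npz",im=im,d=d,W=W); save("w1.png",im)
Y,R=masks(im); Z=W[...,2]
m=Y&(Z>.127)&(Z<.136); q=W[m]; print("plate top",len(q),q.mean(0)); 
if len(q)>20:
    r=cv2.minAreaRect((q[:,:2]*1000).astype(np.float32)); print(r)
v,u=np.nonzero(R&(Z<.03)&(Z>-.01)); p=onplane(np.c_[u,v],.007,"wrist",PR); p=p[np.linalg.norm(p[:,:2]-[.556,.229],axis=1)<.09]
if len(p)>3:
    _,lab,c=cv2.kmeans(p[:,:2].astype(np.float32),3,None,(3,50,1e-5),5,0); print(c,np.bincount(lab.ravel()),circ(c))
E
```

```text
Traceback (most recent call last):
  File "h.py", line 25, in pose
    print("t",round(s["time"],2),"tcp",s["ee_pos"].round(4),"jaw",np.degrees(np.arctan2(R[1,1],R[0,1])).round(2),"tilt",R[:2,0].round(3),"F",s["ft_force"].round(1),"M",s["wrist_torque"].round(2),"w",s["gripper_width"].round(4),"q",s["joints"].round(2)); return s
                                                                                                                                                                                                       ^^^^^^^^^^^^^^^^^^^^^^^^
AttributeError: 'float' object has no attribute 'round'
```

```bash
sed -i 's/s\["gripper_width"\].round(4)/round(s["gripper_width"],4)/' h.py
python3 - <<'E'
from h import *
pose(); PR=RT("wrist"); im,d=camera("wrist"); W=cloud(d,"wrist",PR); np.savez("w1.npz",im=im,d=d,W=W); save("w1.png",im)
Y,R=masks(im); Z=W[...,2]
m=Y&(Z>.127)&(Z<.136); q=W[m]; print("plate top",len(q),q.mean(0)); 
if len(q)>20:
    r=cv2.minAreaRect((q[:,:2]*1000).astype(np.float32)); print(r)
v,u=np.nonzero(R&(Z<.03)&(Z>-.01)); p=onplane(np.c_[u,v],.007,"wrist",PR); p=p[np.linalg.norm(p[:,:2]-[.556,.229],axis=1)<.09]
if len(p)>3:
    _,lab,c=cv2.kmeans(p[:,:2].astype(np.float32),3,None,(3,50,1e-5),5,0); print(c,np.bincount(lab.ravel()),circ(c))
E
```

```text
t 2.0 tcp [0.5544 0.2269 0.2563] jaw 0.97 tilt [ 0. -0.] F [0.2 0.4 0. ] M [ 0.07 -0.02 -0.02] w 0.0848 q [-0.38  0.38 -0.06  1.69  0.03  1.07 -0.44]
plate top 1087 [0.55801998 0.2322195  0.12946346]
((558.0076293945312, 230.71044921875), (57.838050842285156, 11.914896965026855), 88.8481674194336)
[[0.5027233  0.20124738]
 [0.6148268  0.20274246]
 [0.55914706 0.28851247]] [ 17   3 152] (array([0.55844033, 0.22709568]), np.float64(0.061420793172391415))
```

View pics/w1.png

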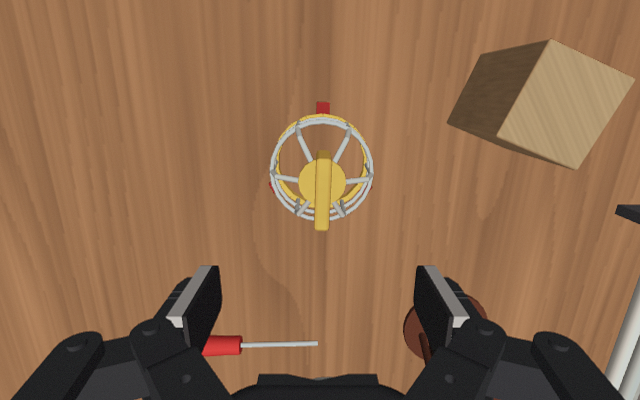

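The wrist view shows the plate centred at (0.558, 0.231) with its long axis at 89°. Its 58 x 12 mm size and 0.13 m top match the description, so I'll descend and grip.

Request:
servo_tool:
  rows:
    - [5, 0.36, 0.4, -3, 0, 0, -0.025]
    - [5, 0, 0, -3, 0, 0, 0]
    - [5, 0, 0, -3, 0, 0, 0]
    - [5, 0, 0, -2.5, 0, 0, 0]
    - [5, 0, 0, -2, 0, 0, 0]
    - [3, 0, 0, 0, 0, 0, 0]
    - [0, 0, 0, 0, 0, 0, 0]
    - [0, 0, 0, 0, 0, 0, 0]
    - [0, 0, 0, 0, 0, 0, 0]
  newtons: 60

```text
time: 2.95
ee_pos: [0.5577, 0.2333, 0.1226]
orientation: [2.148, 1.569, 0.573]
ft_force: [0.9, 0.9, -1.6]
gripper_width: 0.0113
```

Request:
servo_tool:
  rows:
    - [0, 0, 0, 0, 0, 0, 0]
    - [0, 0, 0, 0, 0, 0, 0]

```text
time: 3.15
ee_pos: [0.5579, 0.2333, 0.1225]
orientation: [2.223, 1.568, 0.648]
ft_force: [1.0, 0.9, 2.1]
gripper_width: 0.0111
```

Run:
```python
from h import *
pose()
```

```text
t 3.15 tcp [0.5579 0.2333 0.1225] jaw -0.28 tilt [0.002 0.001] F [1.  0.9 2.1] M [ 0.3   0.1  -0.08] w 0.0111 q [-0.4   0.54 -0.06  1.78  0.04  0.81 -0.48]
```

Gripped at 11 mm. I'll lift, carry the guard over the lamp and turn it about -11°.

Request:
servo_tool:
  rows:
    - [0, 0, 0, 2, 0, 0, 0]
    - [0, 0, 0, 4, 0, 0, 0]
    - [0, 0, 0, 4, 0, 0, 0]
    - [0, 0, 0, 4, 0, 0, 0]
    - [0, 0, 0, 3, 0, 0, 0]
    - [0, 0, 0, 1, 0, 0, 0]

```text
time: 3.75
ee_pos: [0.5585, 0.2327, 0.3049]
orientation: [1.954, 1.565, 0.378]
ft_force: [0.0, -0.1, -3.7]
gripper_width: 0.0112
```

Request:
servo_tool:
  rows:
    - [0, 0.1, -2, 0, 0, 0, -0.02]
    - [0, 0.2, -4, 0, 0, 0, -0.02]
    - [0, 0.2, -4.7, 0, 0, 0, -0.02]
    - [0, 0.2, -4.7, 0, 0, 0, -0.02]
    - [0, 0.2, -4.7, 0, 0, 0, -0.02]
    - [0, 0.2, -4.7, 0, 0, 0, -0.02]
    - [0, 0.2, -4.7, 0, 0, 0, -0.02]
    - [0, 0.2, -4.7, 0, 0, 0, -0.02]
    - [0, 0.2, -3, 0, 0, 0, -0.02]
    - [0, 0, -1.5, 0, 0, 0, -0.02]

```text
time: 4.75
ee_pos: [0.5716, -0.1599, 0.2987]
orientation: [-1.013, 1.566, -2.796]
ft_force: [-0.1, -0.1, -4.0]
gripper_width: 0.0113
```

Request:
servo_tool:
  rows:
    - [0, 0, 0, 0, 0, 0, 0]
    - [0, 0, 0, 0, 0, 0, 0]
    - [0, 0, 0, 0, 0, 0, 0]

```text
time: 5.05
ee_pos: [0.5741, -0.1518, 0.3005]
orientation: [-2.316, 1.569, 2.195]
ft_force: [0.4, 0.4, -3.9]
gripper_width: 0.0113
```

Run:
```python
from h import *
pose(); PR=RT("wrist"); im,d=camera("wrist"); W=cloud(d,"wrist",PR); np.savez("w2.npz",im=im,d=d,W=W)
im2,d2=camera("side"); np.savez("s2.npz",im=im2,d=d2,W=cloud(d2,"side"))
c=cv2.resize(im2[130:310,260:430],(566,600),interpolation=cv2.INTER_CUBIC); save("s2.png",c); save("w2.png",im)
print(PR[0]["fx"],-PR[1].T@PR[2])
```

```text
t 5.05 tcp [ 0.5741 -0.1518  0.3005] jaw -11.54 tilt [-0.001  0.002] F [ 0.4  0.4 -3.9] M [ 0.11 -0.01  0.02] w 0.0113 q [ 0.09  0.33  0.16  1.66 -0.06  1.15  0.06]
338.45541826138873 [ 0.59013311 -0.07310891  0.41710685]
```

View pics/w2.png

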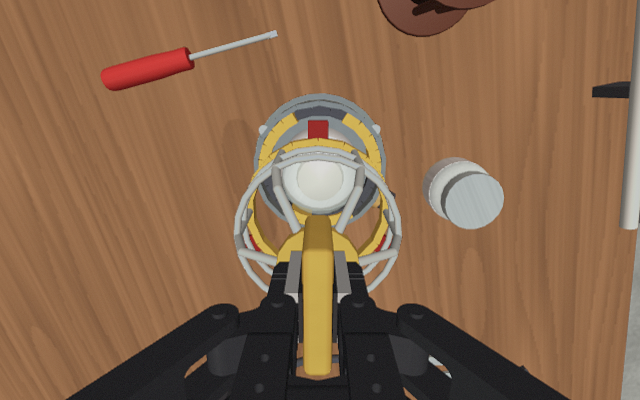

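View pics/s2.png

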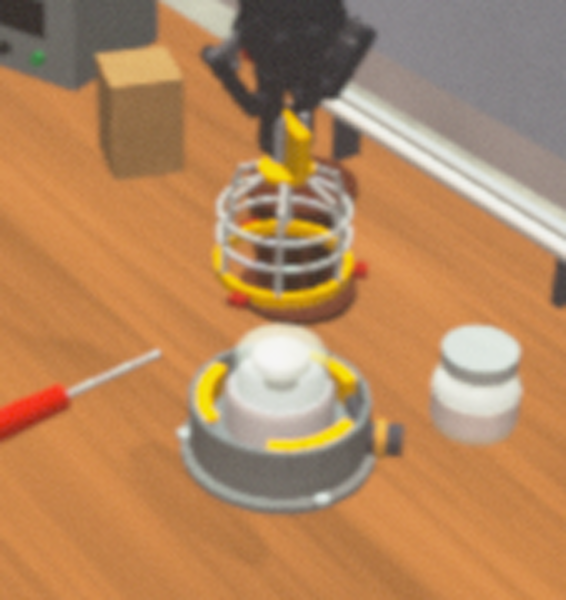

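The wrist view shows the front lug at (318,130), lined up with the gap between the hook arcs at about (320,108). In the side view the guard hangs level above the glass. Now I'll measure the residual offsets.

Run:
```python
from h import *
from scipy.optimize import least_squares
def fit(p,r,c0): return least_squares(lambda c:np.linalg.norm(p[:,:2]-c,axis=1)-r,c0,loss="soft_l1",f_scale=.002)
f=np.load("w2.npz"); W=f["W"]; Y,R=masks(f["im"]); Z=W[...,2]; c0=np.array([.5745,-.156])
near=np.linalg.norm(W[...,:2]-c0,axis=-1)<.1
h=W[near&Y&(Z>.045)&(Z<.066)]; print("hooks",len(h),h[:,2].mean()); s=fit(h,.0612,c0); print(s.x,np.abs(s.fun).mean())
a=np.degrees(np.arctan2(*(h[:,:2]-s.x).T[::-1])); print(np.histogram(a,45,(0,180))[0]); 
g=W[near&(Z>.075)&(Z<.112)&~Y&~R]; print("glass pts",len(g))
q=g[g[:,2]>.102]; print("glass top mean",len(q),q.mean(0),q[:,2].max())
l=W[near&R&(Z>.15)&(Z<.22)]; 
k=l[np.abs(np.degrees(np.arctan2(l[:,1]+.154,l[:,0]-.574))-78)<30]; print("front lug",len(k),k.mean(0),np.degrees(np.arctan2(*(k[:,:2].mean(0)-[.574,-.154])[::-1])))
ring=W[near&Y&(Z>.16)&(Z<.205)]; s2=fit(ring,.0492,c0); print("ring",len(ring),ring[:,2].mean(),s2.x,np.abs(s2.fun).mean())
# side camera
f=np.load("s2.npz"); W=f["W"]; Y,R=masks(f["im"]); Z=W[...,2]; near=np.linalg.norm(W[...,:2]-c0,axis=-1)<.1
h=W[near&Y&(Z>.04)&(Z<.075)]; s=fit(h,.061,c0); print("side hooks",len(h),h[:,2].mean(),s.x,np.abs(s.fun).mean())
ring=W[near&Y&(Z>.16)&(Z<.21)]; s2=fit(ring,.0505,c0); print("side ring",len(ring),ring[:,2].mean(),s2.x,np.abs(s2.fun).mean())
```

```text
hooks 1425 0.053573203958863336
[ 0.57569984 -0.15469838] 0.0028083328750756116
[42 42 39 39 43 37 36 40 41 40 41 41 40 17  0  0  0  0  0  0  0  0  0  0
  0  5 44 41 42 42 43 41 40 40 41 39 41 40 34 26 18  3  0  0  0]
glass pts 3165
glass top mean 2581 [ 0.57523616 -0.15738233  0.10601274] 0.11034490454608602
front lug 341 [ 0.58497295 -0.09848058  0.18384205] 78.8200571122157
ring 1888 0.18586661213957176 [ 0.57361739 -0.15364739] 0.0014372121985122988
side hooks 228 0.05334492798035694 [ 0.5748755  -0.15785304] 0.0031691134968860465
side ring 273 0.18516494606066553 [ 0.57372383 -0.15732865] 0.0018455384187108417
```

Request:
servo_tool:
  rows:
    - [0, 0.16, -0.08, -1, 0, 0, 0]
    - [0, 0, 0, -2, 0, 0, 0]
    - [0, 0, 0, -2, 0, 0, 0]
    - [0, 0, 0, -2, 0, 0, 0]
    - [0, 0, 0, -2, 0, 0, 0]
    - [0, 0, 0, -1, 0, 0, 0]
    - [0, 0, 0, 0, 0, 0, 0]
    - [0, 0, 0, 0, 0, 0, 0]

```text
time: 5.95
ee_pos: [0.5762, -0.1552, 0.2017]
orientation: [1.524, 1.57, -0.252]
ft_force: [0.6, 0.7, -3.2]
gripper_width: 0.0112
```

Run:
```python
from h import *
pose(); PR=RT("wrist"); im,d=camera("wrist"); W=cloud(d,"wrist",PR); save("w3.png",im[60:330,180:460].repeat(2,0).repeat(2,1))
Y,R=masks(im); Z=W[...,2]; c=np.array([.5757,-.155])
near=np.linalg.norm(W[...,:2]-c,axis=-1)<.085
for n,m in(("lug",R&(Z>.05)&(Z<.11)),("hook",Y&(Z>.045)&(Z<.062))):
    q=W[m&near]; a=np.degrees(np.arctan2(*(q[:,:2]-c).T[::-1])); r=np.linalg.norm(q[:,:2]-c,axis=1); k=abs(a-78)<40
    print(n,k.sum(),q[k].mean(0),a[k].mean(),r[k].max(),r[k].min())
    if n=="hook": print(a[(a<78)&(a>30)].max(),a[(a>78)&(a<130)].min())
```

```text
t 5.95 tcp [ 0.5762 -0.1552  0.2017] jaw -11.73 tilt [ 0. -0.] F [ 0.6  0.7 -3.2] M [ 0.01 -0.05 -0.  ] w 0.0112 q [ 0.1   0.43  0.15  1.76 -0.08  0.96  0.08]
lug 360 [ 0.58744814 -0.10189198  0.08486152] 77.52498269543074 0.06048725767478948 0.04831246257703186
hook 605 [ 0.58672437 -0.10498881  0.05363336] 77.56308822691548 0.06643632275307733 0.055128477480726405
54.354935970216445 103.67339142635602
```

View pics/w3.png

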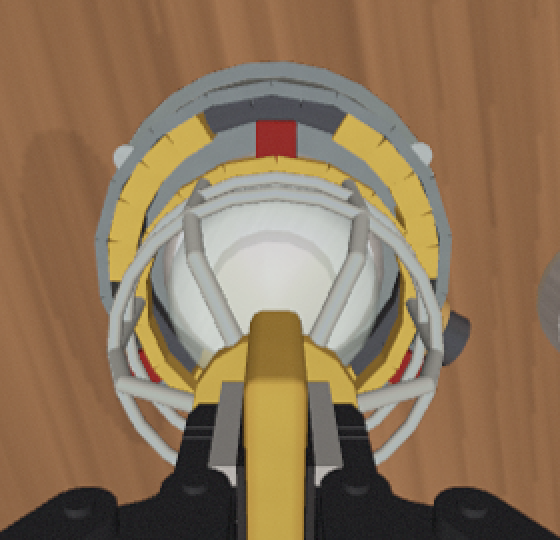

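The lug is centred in the gap, but its radius shows the guard sits about 3.5 mm too far toward -y. I'll correct that while lowering.

Request:
servo_tool:
  rows:
    - [0, 0.07, 0.35, 0, 0, 0, 0]
    - [0, 0, 0, 0, 0, 0, 0]
    - [0, 0, 0, -0.5, 0, 0, 0]
    - [0, 0, 0, -0.5, 0, 0, 0]
    - [0, 0, 0, 0, 0, 0, 0]
    - [0, 0, 0, 0, 0, 0, 0]

```text
time: 6.6
ee_pos: [0.5762, -0.1519, 0.1909]
orientation: [-1.523, 1.57, 2.984]
ft_force: [1.0, -0.4, -3.4]
gripper_width: 0.011
```

```bash
cat > m.py <<'E'
from h import *
pose(); PR=RT("wrist"); im,d=camera("wrist"); W=cloud(d,"wrist",PR)
Y,R=masks(im); Z=W[...,2]; c=np.array([.5757,-.155])
near=np.linalg.norm(W[...,:2]-c,axis=-1)<.085
for n,m in(("lug",R&(Z>.03)&(Z<.11)),("hook",Y&(Z>.045)&(Z<.060))):
    q=W[m&near]; a=np.degrees(np.arctan2(*(q[:,:2]-c).T[::-1])); r=np.linalg.norm(q[:,:2]-c,axis=1); k=abs(a-78)<45
    print(n,k.sum(),q[k].mean(0),a[k].mean(),r[k].max(),r[k].min())
save("last.png",im[60:330,180:460].repeat(2,0).repeat(2,1))
E
python3 m.py
```

```text
t 6.6 tcp [ 0.5762 -0.1519  0.1909] jaw -11.75 tilt [-0.001  0.   ] F [ 1.  -0.4 -3.4] M [ 0.04 -0.07  0.01] w 0.011 q [ 0.1   0.44  0.15  1.77 -0.08  0.94  0.07]
lug 359 [ 0.58730311 -0.09849565  0.07405133] 78.39340131569907 0.0637050809521849 0.05172940029862042
hook 867 [ 0.58632445 -0.10644497  0.05363808] 77.646421530514 0.06644313928747102 0.05503894512941278
```

Request:
servo_tool:
  rows:
    - [0, 0, 0, -0.5, 0, 0, 0]
    - [0, 0, 0, -0.5, 0, 0, 0]
    - [0, 0, 0, -0.4, 0, 0, 0]
    - [0, 0, 0, 0, 0, 0, 0]

```text
time: 7.05
ee_pos: [0.5758, -0.1516, 0.1763]
orientation: [-1.587, 1.569, 2.921]
ft_force: [-0.7, -0.2, -3.6]
gripper_width: 0.0115
```

Request:
servo_tool:
  rows:
    - [0, 0, 0, -0.4, 0, 0, 0]
    - [0, 0, 0, -0.4, 0, 0, 0]
    - [0, 0, 0, -0.3, 0, 0, 0]
    - [0, 0, 0, 0, 0, 0, 0]

```text
time: 7.45
ee_pos: [0.576, -0.1517, 0.1656]
orientation: [-1.575, 1.57, 2.933]
ft_force: [-0.6, 0.3, -4.1]
gripper_width: 0.0112
```

```bash
python3 m.py
```

```text
t 7.45 tcp [ 0.576  -0.1517  0.1656] jaw -11.74 tilt [-0.001  0.   ] F [-0.6  0.3 -4.1] M [-0.07  0.03 -0.02] w 0.0112 q [ 0.1   0.47  0.14  1.78 -0.08  0.89  0.08]
lug 360 [ 0.58717309 -0.09833968  0.048808  ] 78.55128770714916 0.06380517212521059 0.05176753859284699
hook 1699 [ 0.5857502  -0.10762202  0.0529308 ] 77.98882368056688 0.06659783070416705 0.04680815461778374
```

Request:
servo_tool:
  rows:
    - [0, 0, 0, -0.1, 0, 0, 0]
    - [0, 0, 0, -0.1, 0, 0, 0]
    - [0, 0, 0, 0, 0, 0, 0]
    - [0, 0, 0, 0, 0, 0, 0]

```text
time: 7.9
ee_pos: [0.5765, -0.1518, 0.1644]
orientation: [1.928, 1.571, 0.152]
ft_force: [0.7, -0.3, -3.5]
gripper_width: 0.0113
```

Request:
servo_tool:
  rows:
    - [0, 0, 0, -0.1, 0, 0, 0]
    - [0, 0, 0, 0, 0, 0, 0]
    - [0, 0, 0, 0, 0, 0, 0]

```text
time: 8.2
ee_pos: [0.5764, -0.1518, 0.1632]
orientation: [-1.693, 1.571, 2.814]
ft_force: [-0.2, -0.2, -4.3]
gripper_width: 0.0115
```

Request:
servo_tool:
  rows:
    - [0, 0, 0, -0.1, 0, 0, 0]
    - [0, 0, 0, 0, 0, 0, 0]
    - [0, 0, 0, 0, 0, 0, 0]

```text
time: 8.5
ee_pos: [0.5766, -0.152, 0.1625]
orientation: [1.454, 1.57, -0.322]
ft_force: [-0.0, -0.0, -1.9]
gripper_width: 0.0111
```

Request:
servo_tool:
  rows:
    - [0, 0, 0, -0.05, 0, 0, 0]
    - [0, 0, 0, 0, 0, 0, 0]
    - [0, 0, 0, 0, 0, 0, 0]

```text
time: 8.8
ee_pos: [0.5767, -0.152, 0.1625]
orientation: [1.538, 1.57, -0.238]
ft_force: [-2.0, 0.6, 4.4]
gripper_width: 0.0117
```

Contact came at TCP z = 0.1625, as predicted for the seat, with a light press. Now I'll turn clockwise, compensating for the 2.6 mm grip offset.

Request:
servo_tool:
  rows:
    - [0, 0.03, -0.01, 0, 0, 0, -0.1]
    - [0, 0.03, -0.01, 0, 0, 0, -0.1]
    - [0, 0.03, -0.01, 0, 0, 0, -0.1]
    - [0, 0.02, -0.01, 0, 0, 0, -0.1]
    - [0, 0, 0, 0, 0, 0, 0]

```text
time: 9.3
ee_pos: [0.5785, -0.152, 0.1624]
orientation: [2.072, 1.569, -0.105]
ft_force: [-0.2, 0.6, 4.0]
gripper_width: 0.0113
```

```bash
python3 -c "
from h import *
pose()"
```

```text
t 9.3 tcp [ 0.5785 -0.152   0.1624] jaw -34.7 tilt [ 0.002 -0.   ] F [-0.2  0.6  4. ] M [ 0.17  0.16 -0.26] w 0.0113 q [ 0.03  0.49  0.23  1.79 -0.14  0.88 -0.28]
```

Request:
servo_tool:
  rows:
    - [0, 0.02, -0.02, 0, 0, 0, -0.1]
    - [0, 0.02, -0.02, 0, 0, 0, -0.1]
    - [0, 0.02, -0.02, 0, 0, 0, -0.1]
    - [0, 0.01, -0.03, 0, 0, 0, -0.1]
    - [0, 0.01, -0.03, 0, 0, 0, -0.1]
    - [0, 0, 0, 0, 0, 0, 0]

```text
time: 9.9
ee_pos: [0.5789, -0.1532, 0.1618]
orientation: [2.35, 1.57, -0.324]
ft_force: [0.8, -0.3, 0.5]
gripper_width: 0.0112
```

Request:
servo_tool:
  rows:
    - [0, 0, 0, 0, 0, 0, -0.06]
    - [0, 0, 0, 0, 0, 0, -0.06]
    - [0, 0, 0, 0, 0, 0, 0]
    - [0, 0, 0, 0, 0, 0, 0]

```text
time: 10.3
ee_pos: [0.5777, -0.1532, 0.161]
orientation: [-0.469, 1.569, 3.023]
ft_force: [-0.8, -0.9, -3.1]
gripper_width: 0.0115
```

```bash
python3 -c "
from h import *
pose()"
```

```text
t 10.3 tcp [ 0.5777 -0.1532  0.161 ] jaw -69.95 tilt [-0.002  0.   ] F [-0.8 -0.9 -3.1] M [ 0.    0.01 -0.04] w 0.0115 q [-0.07  0.5   0.37  1.79 -0.23  0.89 -0.82]
```

The force is back to the guard's full weight, so the lugs are over the notches at 58.2° of turn. I'll lower it in.

Request:
servo_tool:
  rows:
    - [0, 0, 0, -0.15, 0, 0, 0]
    - [0, 0, 0, -0.15, 0, 0, 0]
    - [0, 0, 0, -0.15, 0, 0, 0]
    - [0, 0, 0, -0.1, 0, 0, 0]
    - [0, 0, 0, 0, 0, 0, 0]
    - [0, 0, 0, 0, 0, 0, 0]

```text
time: 10.9
ee_pos: [0.5784, -0.1534, 0.1563]
orientation: [1.994, 1.571, -0.802]
ft_force: [-0.0, 0.1, -4.6]
gripper_width: 0.0111
```

Request:
servo_tool:
  rows:
    - [0, 0, 0, -0.05, 0, 0, 0]
    - [0, 0, 0, 0, 0, 0, 0]
    - [0, 0, 0, 0, 0, 0, 0]

```text
time: 11.2
ee_pos: [0.5784, -0.1534, 0.1558]
orientation: [2.643, 1.571, -0.152]
ft_force: [-0.2, 0.3, -4.1]
gripper_width: 0.0111
```

```bash
python3 -c "
from h import *
pose()"
```

```text
t 11.2 tcp [ 0.5784 -0.1534  0.1558] jaw -70.19 tilt [ 0. -0.] F [-0.2  0.3 -4.1] M [-0.01 -0.   -0.01] w 0.0111 q [-0.07  0.51  0.37  1.79 -0.23  0.88 -0.82]
```

Request:
servo_tool:
  rows:
    - [0, 0, 0, -0.07, 0, 0, 0]
    - [0, 0, 0, 0, 0, 0, 0]
    - [0, 0, 0, 0, 0, 0, 0]

```text
time: 11.5
ee_pos: [0.5784, -0.1536, 0.1555]
orientation: [2.627, 1.57, -0.169]
ft_force: [-1.0, 0.7, 0.9]
gripper_width: 0.0111
```

Request:
servo_tool:
  rows:
    - [0, 0, 0, -0.03, 0, 0, 0]
    - [0, 0, 0, 0, 0, 0, 0]

```text
time: 11.7
ee_pos: [0.5785, -0.1536, 0.1555]
orientation: [2.871, 1.57, 0.075]
ft_force: [-3.0, -0.2, 5.4]
gripper_width: 0.0108
```

The floor came at 0.1555, exactly 7 mm below the seat. I'll release and retreat upward.

Request:
servo_tool:
  rows:
    - [2.5, 0, 0, 0, 0, 0, 0]
    - [4, 0, 0, 0, 0, 0, 0]
    - [5, 0, 0, 0, 0, 0, 0]
    - [5, 0, 0, 0, 0, 0, 0]
    - [5, 0, 0, 1.5, 0, 0, 0]
    - [5, 0, 0, 3, 0, 0, 0]
    - [5, 0, 0, 4, 0, 0, 0]
    - [5, 0, 0, 4, 0, 0, 0]
    - [5, 0, 0, 4, 0, 0, 0]

```text
time: 12.6
ee_pos: [0.5782, -0.1536, 0.3227]
orientation: [2.54, 1.57, -0.257]
ft_force: [0.7, -0.6, -0.1]
gripper_width: 0.0497
```

Request:
servo_tool:
  rows:
    - [5, 0, 0, 0, 0, 0, 0]
    - [5, 0, 0, 0, 0, 0, 0]
    - [5, 0, 0, 0, 0, 0, 0]

```text
time: 12.9
ee_pos: [0.5777, -0.1531, 0.3192]
orientation: [-0.671, 1.569, 2.816]
ft_force: [0.2, 0.1, -1.1]
gripper_width: 0.0504
```

Run:
```python
from h import *
pose(); PR=RT("wrist"); im,d=camera("wrist"); W=cloud(d,"wrist",PR); save("w4.png",im)
Y,R=masks(im); Z=W[...,2]; c=np.array([.5757,-.155]); near=np.linalg.norm(W[...,:2]-c,axis=-1)<.09
q=W[near&Y&(Z>.15)&(Z<.172)]; k=q[q[:,2]>.16]; print("plate top exp .164",len(k),k.mean(0),cv2.minAreaRect((k[:,:2]*1000).astype(np.float32)))
q=W[near&Y&(Z>.115)&(Z<.13)]; A=np.c_[q[:,:2]-c,np.ones(len(q))]; print("disc exp .124",len(q),np.median(q,0),"tilt",np.linalg.lstsq(A,q[:,2],rcond=None)[0])
q=W[near&R&(Z<.07)]; print("red",len(q),q.mean(0) if len(q) else "")
im2,_=camera("side"); save("s4.png",cv2.resize(im2[190:300,280:430],(750,550),interpolation=cv2.INTER_CUBIC))
```

```text
t 12.9 tcp [ 0.5777 -0.1531  0.3192] jaw -70.18 tilt [-0.001  0.   ] F [ 0.2  0.1 -1.1] M [-0.03  0.03  0.04] w 0.0504 q [-0.12  0.34  0.42  1.64 -0.15  1.2  -0.88]
plate top exp .164 863 [ 0.5771052  -0.15476736  0.1623279 ] ((576.0185546875, -155.32257080078125), (57.26249694824219, 11.096601486206055), 19.571563720703125)
disc exp .124 790 [ 0.57616005 -0.152543    0.12269981] tilt [ 0.00099723 -0.00394616  0.12269224]
red 6 [ 0.62517937 -0.13814185  0.0384011 ]
```

View pics/w4.png

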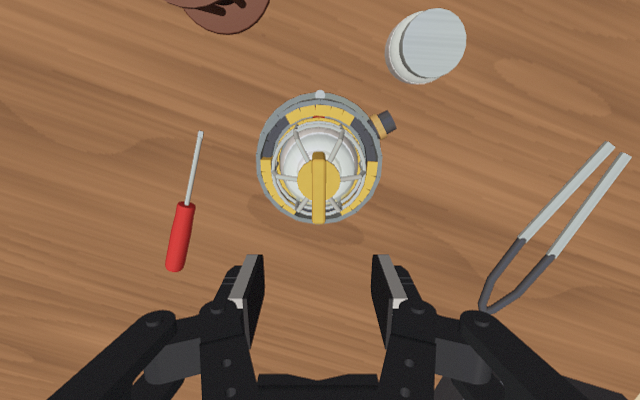

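View pics/s4.png

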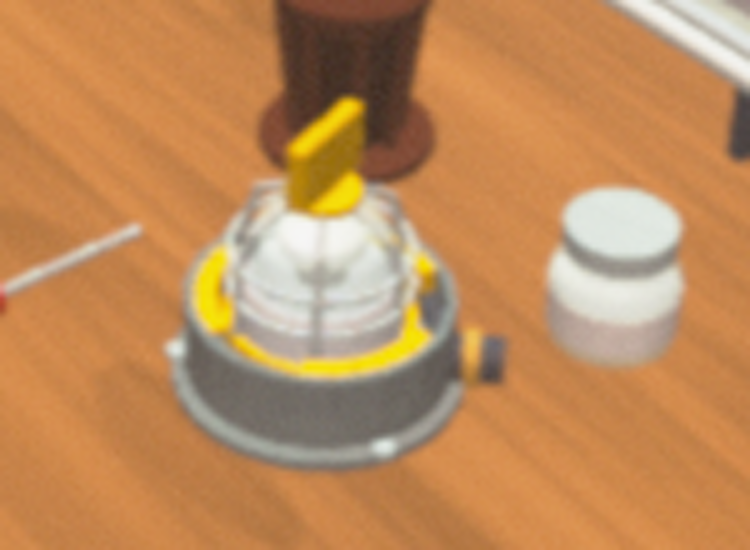

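The guard sits level inside the collar with its lugs under the lips. The plate top is 0.162 against 0.164 expected, its yaw of 19.6° is about 59° past the gap, and the tilt is below 0.3°. The bystanders in view are where they were, and the gripper is clear.

```bash
python3 -c "
from plant import *
print(job_done())"
```

```text
the job is handed in; nothing more can be done
None
```

The guard is back on the lamp: locked in its notches, level, and let go. I handed the job in at about 13 s of the 48 s allowed.

I gripped it by its plate, lowered it over the glass with the lugs through the gaps, and turned it clockwise until the lugs were over the notches. I then lowered it onto the notch floors, released it and withdrew upward.

**Last checks:**
- **Depth:** the lugs touched the seat at TCP z = 0.1625 and the notch floor at 0.1555, which is the expected 7 mm drop. The camera put the plate top at 0.162 m and the disc at 0.123 m, against 0.164 and 0.124 m expected. That difference is within the 2 mm calibration.
- **Turn:** the wrist turned about 58°, and the camera put the guard about 59° past the gap.
- **Level:** the tilt was under 0.3°.
- **Force:** the readings I took stayed within about 6 N, with no sign of contact with the glass.
- **Bystanders:** the screwdriver, jar, stand and jacks looked undisturbed in the last pictures. I did not look at the carton and paddle again at the end, but the arm passed well clear of them.

No check failed. The one mismatch came before the guard was lowered: it was about 3.5 mm off centre, and I corrected that before it reached the lamp.

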